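Seat the valve lever behind the splash guard with the bent rod

ROBOT

A 7-joint arm with a two-finger parallel gripper is mounted at the origin on a cart in front of the work surface, level with it; the furniture and walls round the work are solid. World frame = base frame: x ahead of the robot, y to its left, z up, the work surface at z = 0. Lengths are in m, angles in rad, forces in N, time in s.
With the tool pointing down it reaches from about 0.425 to 0.925 m from the base axis. Payload 6.8 kg.
Tool frame: the origin (TCP) lies midway between the tips of the shut fingers; the grasp point (between the pads) lies 19 mm behind it; z points along the fingers, y is the direction in which the jaws open and shut (so a half turn about z gives the same grasp; the last joint's range is limited). The gripper opens to 85 mm and grips with 20 to 120 N. Pads are 22 mm wide; open, the fingers measure 114 mm over their backs; the gripper's body (76 mm by 85 mm) begins 54 mm behind the grasp point. The pads swing forward as they close: fully open they stand 13 mm farther back than shut.
Start: joints at [1.083, 0.477, 0.022, 1.555, -0.011, 1.109, -0.083], TCP at [0.25, -0.627, 0.231] pointing down, gripper open.
Joint ranges: [-2.96, 2.96], [-0.34, 2.1], [-1.41, 1.46], [0.24, 2.44], [-1.37, 4.51], [0.17, 1.92], [-2.96, 2.96]. Speed limits (rad/s): [2.39, 2.39, 3.14, 3.14, 3.14, 3.14, 3.14].

INTERFACE

Orientations are given as a unit quaternion [w, x, y, z].
In Python, from station import readout, vision, ticket gives the robot as it stands.
- The arm moves only by the shell command python3 -m jog 'ROWS' [OPENING]. ROWS is JSON, a list of rows, each a list of 2 entries, a list of its own where there are three numbers: the shift along the tool's x, y, z in cm, then the turn about the tool's z in degrees. In form: [[[x, y, z], roll], ...]. A call has 1 to 20 rows; each row is the pose to reach, as a shift and turn from the pose commanded when the call began, along the tool's axes at that moment; what a row does not reach only later rows make up. A row lasts 1/8 s, in which the tool goes at most 62.5 mm and 10.7 degrees, less where a joint would pass 70% of its speed; a pose out of reach is approached as far as the arm can. A call with a gripper value outside its range is refused whole. OPENING is the closure, from -1 (fully open) to 1 (shut), set as the call begins (- or left out, the last holds). The fingers move at their own pace and stop on an object; the grip force is fixed at half the most. Time passes only in rows, so rows that repeat a pose let the fingers close. It gives the time, the measured TCP pose, the force and the opening at its end, in the units of the state.
- readout.read_state(): the state, without advancing time (a new reading comes with each control period).
- vision.camera(name): name is "scene" or "top"; returns the picture (480x640x3 uint8, blue, green, red); there is no depth.
- vision.get_calibration(name): a dict with "K" (3x3 intrinsics, pixels), "k1" (the pictures are not rectified: a ray, as slopes to the right and down, at radius r is drawn at 1 + k1 r^2 times it, then the intrinsics apply), "R" (3x3) and "t" (3): a world point X has camera coordinates R X + t. Camera axes: x right, y down, z forward; pixel columns grow to the right and rows downward; lengths in m; the calibration is good to about 2 mm. A picture is of the moment at which its call begins. get_calibration takes no time and is no camera call.
- ticket.sign_off(): hands the job in, once; it reports no verdict.
The state is a dict: "clock": time; "joints": joint angles; "joint_velocities": joint speeds; "joint_efforts": joint torques, N m; "eef_pos": TCP position; "eef_rot": TCP orientation; "force": force on the tool from outside, world axes, zero at the start; "ft_torque": the same for the moment, N m; "opening": finger opening in m.
Only numpy, scipy, OpenCV 4.12 (cv2) and the standard library are available. Lean on these libraries where they do the work, as an engineer would, in place of code of your own. Each camera call takes 0.05 s, during which the arm holds its last target.

TASK

Take the bent rod from its cradle, reach over the splash guard with it and use its hanging leg to slide the valve lever behind the guard to the left, fully home against its stop; keep it pressed there with about 6 N for a good second so that the seal seats, never with more than 12 N. Touch the lever only with the rod and lean on neither guard nor valve. Leave the lever home, hang the rod back in its cradle as it was, let go, and leave the beaker, the brown bottle and the tube opener where they stand.

Things in the scene. Friction and masses are not known exactly. Their poses are not given: they have to be found in the camera images.
- rod: Loose bent steel rod, 120 g, hanging level in the cradle. Origin: centre of its grey handle block, 70 (x) x 16 (y) x 26 (z) mm, flat sides. From it an 8 mm round bar runs along +x and bends straight down (-z) at x = 100; this leg ends at z = -115. A straight tail of the same bar runs back to x = -89. Centre of mass near (8, 0, -5). z is up, x points away from the robot within 0.35 rad
- rod_tip (a point): Lower end of the rod's leg, on the leg's axis (rod frame: 100, 0, -115 mm)
- cradle: Fixed aluminium cradle, origin on the worktop under its middle. Foot 165 x 80 x 8 mm; posts 8 mm thick at x = -62 and +62, each with a V fork open at the top (faces 35 deg from vertical, mouth 36 mm wide at z = 154, 46 over all). The rod hangs in both Vs along the cradle's x, handle centre over the origin at z = 135 mm, leg in front (+x) of the front post; within 20 mm lengthwise will do
- valve: Fixed white slide valve, origin on the worktop under the middle of its track; x points away from the robot (within 0.3 rad), y to the left. Base 70 (x) x 200 (y) x 22 mm high; behind it an upright manifold 120 mm high, front face at x = 35, with hose barbs on top to z = 152 and a round gauge sticking out to x = 25 at y 34 to 76, z 64 to 106 mm
- lever_nominal (a point): Point on the valve (valve frame 0, -20, 74 mm; axes as the valve's): nominal middle of the lever's top at joint value 0. The lever is a black upright block 24 (x) x 14 (y) mm on a foot 26 x 18 x 12 high. It really stands at this point + (joint value + e) along y; e, the setting of the clamped plate under lever and stop, is unknown, -4 to +4 mm, and is not measured
- stop_nominal (a point): Point on the valve (valve frame 0, 35, 40 mm): nominal middle of the top of the steel stop (30 x 12 mm, 14 high), which is shifted by the same e as the lever. Lever and stop stand on a plate whose top is at z = 26 mm; the space right (-y) of the lever is free down to this plate
- guard: Fixed clear splash guard with an aluminium frame, part of the valve: origin on the worktop at x = -50 mm, y = 0 of the valve; 8 mm thick, 220 mm wide along y, 140 mm high. The pocket between it and the manifold is about 80 mm wide. Only light brushing (below 6 N) is allowed
- lever (a joint): Travel of the lever along the valve's +y (to the left), m: 0 right end, 0.040 fully home against its stop (home means above 0.038); starts between 0 and 0.012. It slides with about 2 N of friction and stays where it is left; the stop is hard
- beaker: Bystander: loose clear plastic beaker, 65 mm diameter, 77 mm high, origin under its centre
- amber_bottle: Bystander: loose brown bottle with black cap, 55 mm diameter, 112 mm high, origin under its centre
- tube_opener: Bystander: loose flat orange tube opener, 22 x 71 x 8 mm, origin under its centre

How it is judged:
By the outcome, as a careful person would: the job done as asked, in the order asked, and still so for the second after the job is handed in, with the robot touching nothing.
It also fails if it takes over 69 s, if anything falls off the work surface, if the arm or the gripper's body presses on something with over 40 N, if the wrist force passes 120 N, or if a joint passes its speed limit or range.

## Working session

There is one attempt and no reset: what is moved stays moved. The work goes in short steps, Python scripts to look and compute and a shell command to move; the robot and the scene stay as the last step left them, time stands still between calls to the robot, and variables do not carry over. Pictures are saved under pics/ and viewed, and the job is handed in when it is done.

```bash
ls; mkdir -p pics; python3 - <<'E'
from station import readout, vision
import cv2
s=readout.read_state(); print(s)
for n in("scene","top"):
    c=vision.get_calibration(n); print(n,c)
    cv2.imwrite(f"pics/{n}0.png",vision.camera(n))
E
```

```text
pics
{'clock': 0.0, 'joints': array([ 1.08291509,  0.47779271,  0.02233155,  1.55643091, -0.01149055,
        1.10931111, -0.08307621]), 'joint_velocities': array([-2.45742062e-04,  1.92442512e-04,  7.86672500e-04, -3.19648241e-04,
        1.44417734e-03,  1.14796075e-03,  4.10400826e-05]), 'joint_efforts': array([-6.36540717e-04, -5.96446824e+01,  1.60786439e+00, -2.81201541e+01,
        1.24084018e-02,  9.14200995e-03,  8.80572884e-06]), 'eef_pos': array([ 0.25000622, -0.62636433,  0.23033919]), 'eef_rot': array([-8.74908463e-04,  9.82019095e-01,  1.88779431e-01, -2.39054410e-04]), 'force': array([ 0.5222253 , -0.12313198,  0.32187338]), 'ft_torque': array([-0.0238131 ,  0.01835428, -0.01082378]), 'opening': 0.08544612396202979}
scene {'K': array([[485.66629022,   0.        , 318.22535417],
       [  0.        , 485.66629022, 242.44719573],
       [  0.        ,   0.        ,   1.        ]]), 'k1': 0.010636711796043722, 'R': array([[ 0.89510665, -0.44583424,  0.00398895],
       [-0.27036106, -0.54987783, -0.79027797],
       [ 0.35452642,  0.70630461, -0.61273552]]), 't': array([-0.46107286,  0.32487353,  0.73731743])}
top {'K': array([[592.72659035,   0.        , 313.7133864 ],
       [  0.        , 592.72659035, 236.0211646 ],
       [  0.        ,   0.        ,   1.        ]]), 'k1': -0.15331486276700496, 'R': array([[ 0.02137391, -0.99970938,  0.01114969],
       [-0.98837423, -0.02280808, -0.15032026],
       [ 0.15053088, -0.00780714, -0.98857448]]), 't': array([0.10965497, 0.58751112, 1.15326897])}
```

View pics/scene0.png

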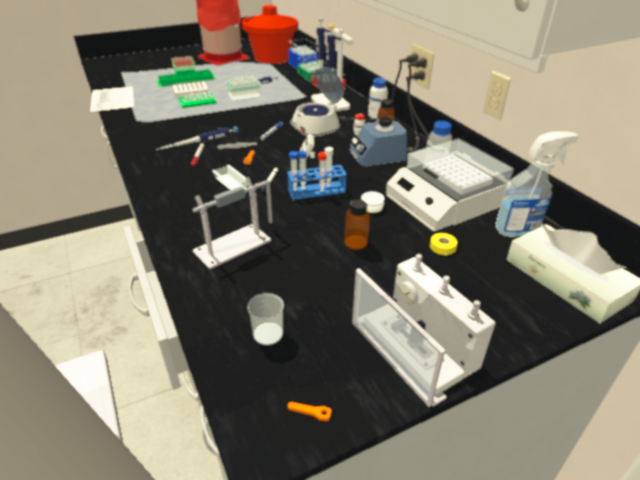

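View pics/top0.png

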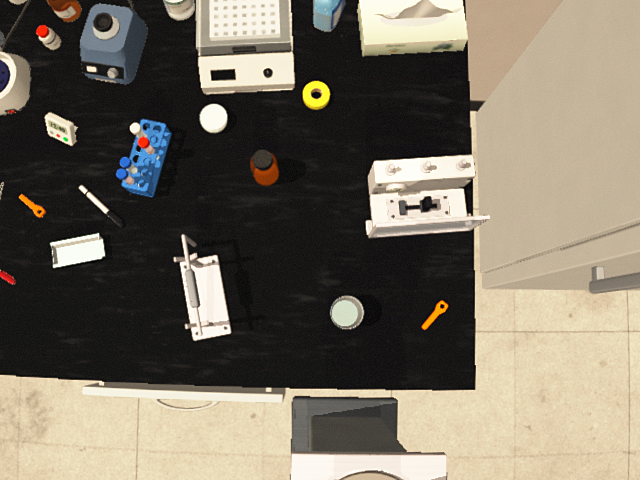

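The scene picture shows the cradle with the rod at (235,215), the valve and guard at (420,330), the beaker at (267,318), the bottle at (357,225) and the opener at (310,410). In the top view the cradle is at (205,295) and the valve at (420,200). Next I'll zoom in.

```bash
cat > h.py <<'E'
import numpy as np, cv2
from station import vision
C={n:vision.get_calibration(n) for n in("scene","top")}
def ray(n,uv):
    c=C[n];K=c["K"];d=np.array([(uv[0]-K[0,2])/K[0,0],(uv[1]-K[1,2])/K[1,1]])
    u=d.copy()
    for _ in range(20): u=d/(1+c["k1"]*(u@u))
    R=c["R"];return -R.T@c["t"], R.T@np.array([u[0],u[1],1.])
def plane(n,uv,z):
    o,d=ray(n,uv);return o+d*(z-o[2])/d[2]
def proj(n,X):
    c=C[n];p=c["R"]@np.asarray(X,float)+c["t"];u=p[:2]/p[2];u=u*(1+c["k1"]*(u@u));K=c["K"]
    return np.array([K[0,0]*u[0]+K[0,2],K[1,1]*u[1]+K[1,2]])
def tri(a,b):
    o1,d1=ray("scene",a);o2,d2=ray("top",b)
    A=np.stack([d1,-d2],1);s=np.linalg.lstsq(A,o2-o1,rcond=None)[0]
    p,q=o1+s[0]*d1,o2+s[1]*d2
    return (p+q)/2,np.linalg.norm(p-q)
def crop(img,x0,y0,x1,y1,f,name):
    cv2.imwrite(name,cv2.resize(img[y0:y1,x0:x1],None,fx=f,fy=f,interpolation=cv2.INTER_CUBIC))
E
python3 - <<'E'
from h import *
s=cv2.imread("pics/scene0.png");t=cv2.imread("pics/top0.png")
crop(t,360,145,500,245,5,"pics/t_valve.png")
crop(t,170,225,245,350,4.5,"pics/t_crad.png")
crop(s,185,155,285,275,5,"pics/s_crad.png")
crop(s,345,245,500,405,3.7,"pics/s_valve.png")
E
```

```text
(no output)
```

View pics/t_valve.png

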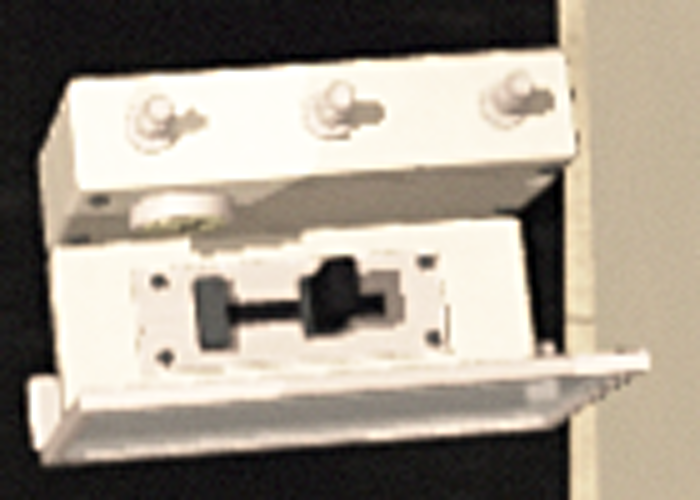

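View pics/t_crad.png

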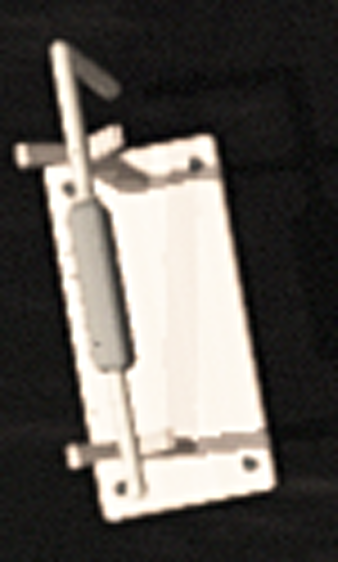

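View pics/s_crad.png

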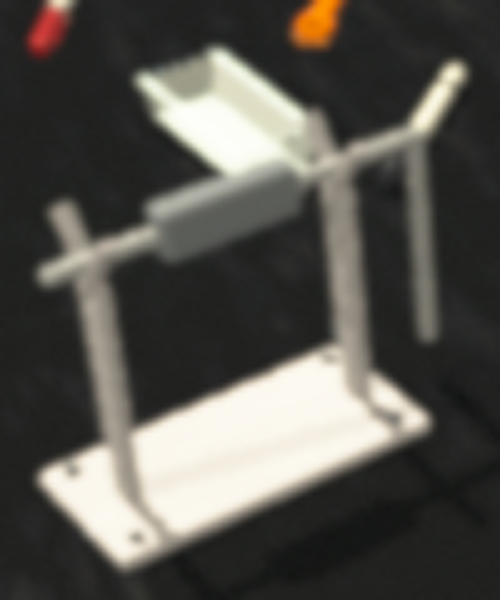

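View pics/s_valve.png

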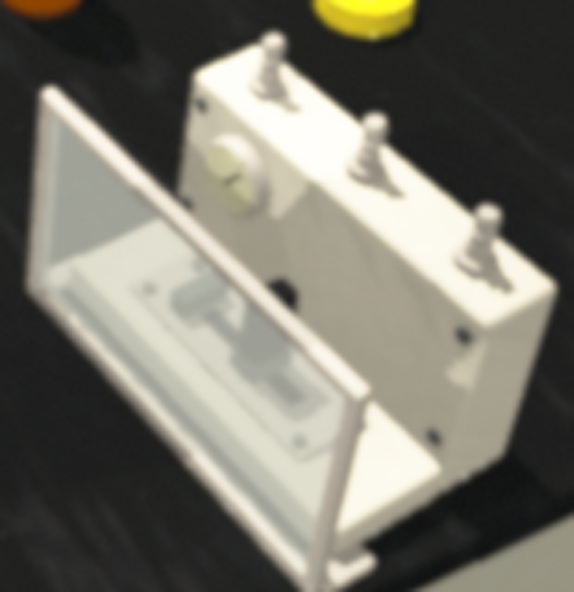

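```bash
python3 - <<'E'
from h import *
np.set_printoptions(precision=4,suppress=True)
t=lambda x,y,x0,y0,f:((x+.5)/f+x0-.5,(y+.5)/f+y0-.5)
tc=lambda x,y:t(x,y,170,225,4.5); tv=lambda x,y:t(x,y,360,145,5)
sc=lambda x,y:t(x,y,185,155,5); sv=lambda x,y:t(x,y,345,245,3.7)
f=[plane("top",tc(*p),.008) for p in[(213,135),(275,487),(105,520),(44,168)]]
print("foot top",*f); print("len",[np.linalg.norm(f[i]-f[(i+1)%4]) for i in range(4)], "centre",np.mean(f,0))
d=(f[0]+f[3]-f[1]-f[2]);print("yaw",np.arctan2(d[1],d[0]))
g=[plane("scene",sc(*p),.008) for p in[(335,345),(433,422),(125,568),(38,478)]]
print("foot scene",*g,"c",np.mean(g,0),[np.linalg.norm(g[i]-g[(i+1)%4]) for i in range(4)])
d=(g[0]+g[1]-g[2]-g[3]);print("yaw",np.arctan2(d[1],d[0]))
print("bend",tri(sc(420,132),tc(60,45)),"tail",tri(sc(42,275),tc(138,494)))
print("hfront",tri(sc(292,185),tc(90,200)),"hback", tri(sc(165,235),tc(115,366)))
print("leg tip z20",plane("scene",sc(427,340),.02),plane("top",tc(115,92),.02))
print("---valve")
a=plane("top",tv(80,190),.12);b=plane("top",tv(575,155),.12);print("manif front",a,b,np.linalg.norm(a-b),np.arctan2(*(a-b)[:2]*[-1,1]))
a=plane("top",tv(75,400),.14);b=plane("top",tv(650,358),.14);print("guard",a,b,np.linalg.norm(a-b),np.arctan2(*(a-b)[:2]*[-1,1]))
a=plane("scene",sv(48,90),.14);b=plane("scene",sv(365,395),.14);print("guard scene",a,b,np.linalg.norm(a-b),np.arctan2(*(a-b)[:2]*[-1,1]))
a=plane("scene",sv(195,75),.12);b=plane("scene",sv(485,325),.12);print("manif scene",a,b,np.linalg.norm(a-b))
a=plane("top",tv(50,247),.022);b=plane("top",tv(520,218),.022);print("base at manif",a,b,np.linalg.norm(a-b))
print("lever top",tri(sv(283,292),tv(337,267)), "stop top", plane("top",tv(213,296),.04))
E
```

```text
foot top [0.5467 0.3224 0.008 ] [0.3866 0.2875 0.008 ] [0.3694 0.3647 0.008 ] [0.5294 0.4004 0.008 ]
len [np.float64(0.16387005295145105), np.float64(0.07905809948289722), np.float64(0.1640316634114997), np.float64(0.07990293534455552)] centre [0.458  0.3437 0.008 ]
yaw 0.21710770517217362
foot scene [0.5312 0.4032 0.008 ] [0.551  0.3233 0.008 ] [0.3893 0.2847 0.008 ] [0.3716 0.3641 0.008 ] c [0.4608 0.3438 0.008 ] [np.float64(0.08233933025845949), np.float64(0.16633209884805242), np.float64(0.08137822805243422), np.float64(0.16432230231948938)]
yaw 0.23740162876769336
bend (array([0.5688, 0.3673, 0.1389]), np.float64(0.0027794133082757184)) tail (array([0.384 , 0.3265, 0.1397]), np.float64(0.00014026355247920714))
hfront (array([0.5033, 0.3522, 0.137 ]), np.float64(0.0004729978650250965)) hback (array([0.4379, 0.338 , 0.1372]), np.float64(0.004645423122522817))
leg tip z20 [0.568  0.3711 0.02  ] [0.5641 0.3667 0.02  ]
---valve
manif front [0.68   0.0065 0.12  ] [ 0.6998 -0.1881  0.12  ] 0.1955670296742277 0.10148630410286337
guard [0.5945 0.0103 0.14  ] [ 0.616  -0.2095  0.14  ] 0.22088567199317996 0.09782429960626912
guard scene [0.5979 0.0093 0.14  ] [ 0.6182 -0.209   0.14  ] 0.219155919774088 0.092574345898875
manif scene [0.6831 0.006  0.12  ] [ 0.7022 -0.1892  0.12  ] 0.19604816410031797
base at manif [0.6796 0.0079 0.022 ] [ 0.6977 -0.1918  0.022 ] 0.20048117729455936
lever top (array([ 0.6638, -0.103 ,  0.075 ]), np.float64(0.0029635106826148105)) stop top [ 0.6566 -0.0577  0.04  ]
```

```bash
cat >> h.py <<'E'
from station import readout
def yaw():
    w,x,y,z=readout.read_state()["eef_rot"];return np.arctan2(2*(x*y+w*z),1-2*(y*y+z*z))
def togo(X,yd=None):
    s=readout.read_state();p=s["eef_pos"];a=yaw();d=np.asarray(X)-p
    c,n=np.cos(a),np.sin(a)
    print("jog cm",np.round([100*(c*d[0]+n*d[1]),100*(n*d[0]-c*d[1]),-100*d[2]],2),
      "roll", None if yd is None else round(np.degrees(a-yd),2),"| pos",np.round(p,4),"yaw",round(a,4),"F",np.round(s["force"],2),"t",s["clock"],"op",round(s["opening"],4))
E
python3 - <<'E'
from h import *
togo([.5,-.1,.25],.22);togo([.4885,.3495,.25],.22)
E
```

```text
jog cm [ 42.73 -39.62  -1.96] roll 9.16 | pos [ 0.25   -0.6264  0.2304] yaw 0.3798 F [-0.5  -0.26  0.45] t 0.1 op 0.0855
jog cm [ 58.33 -81.79  -1.96] roll 9.16 | pos [ 0.25   -0.6264  0.2304] yaw 0.3798 F [-0.5  -0.26  0.45] t 0.1 op 0.0855
```

```bash
python3 -m jog '[[[42.7,-39.6,-2],0],[[42.7,-39.6,-2],0],[[42.7,-39.6,-2],0],[[42.7,-39.6,-2],0],[[42.7,-39.6,-2],0],[[42.7,-39.6,-2],0],[[42.7,-39.6,-2],0],[[42.7,-39.6,-2],0],[[42.7,-39.6,-2],0],[[42.7,-39.6,-2],0],[[58.3,-81.8,-2],9.2],[[58.3,-81.8,-2],9.2],[[58.3,-81.8,-2],9.2],[[58.3,-81.8,-2],9.2],[[58.3,-81.8,-2],9.2],[[58.3,-81.8,-2],9.2],[[58.3,-81.8,-2],9.2],[[58.3,-81.8,-2],9.2],[[58.3,-81.8,-2],9.2]]' -1
python3 - <<'E'
from h import *
togo([.4885,.3495,.25],.22); togo([.4885,.3495,.115],.22)
print(readout.read_state()["joints"])
E
```

```text
clock: 2.48
eef_pos: [0.4879, 0.3493, 0.2507]
eef_rot: [0.0, 0.994, 0.11, -0.001]
force: [0.5, 0.1, 0.6]
opening: 0.0853
jog cm [ 0.06 -0.    0.07] roll 0.06 | pos [0.4879 0.3493 0.2507] yaw 0.2211 F [0.49 0.11 0.6 ] t 2.475 op 0.0853
jog cm [ 0.06 -0.   13.57] roll 0.06 | pos [0.4879 0.3493 0.2507] yaw 0.2211 F [0.49 0.11 0.6 ] t 2.475 op 0.0853
[-0.33390983  0.38377912 -0.508621    1.69125463  0.20354225  1.12073278
 -2.25055836]
```

```bash
python3 -m jog '[[[0,0,3],0],[[0,0,6],0],[[0,0,9],0],[[0,0,9],0]]'
python3 - <<'E'
from h import *
s=vision.camera("scene");t=vision.camera("top")
a=cv2.resize(s[130:280,170:300],None,fx=3,fy=3);b=cv2.resize(t[200:350,150:280],None,fx=3,fy=3)
cv2.imwrite("pics/g1.png",np.hstack([a,b]))
E
```

```text
clock: 2.98
eef_pos: [0.4882, 0.345, 0.1591]
eef_rot: [0.002, 0.994, 0.108, -0.002]
force: [-0.5, -0.2, 0.7]
opening: 0.0853
```

View pics/g1.png

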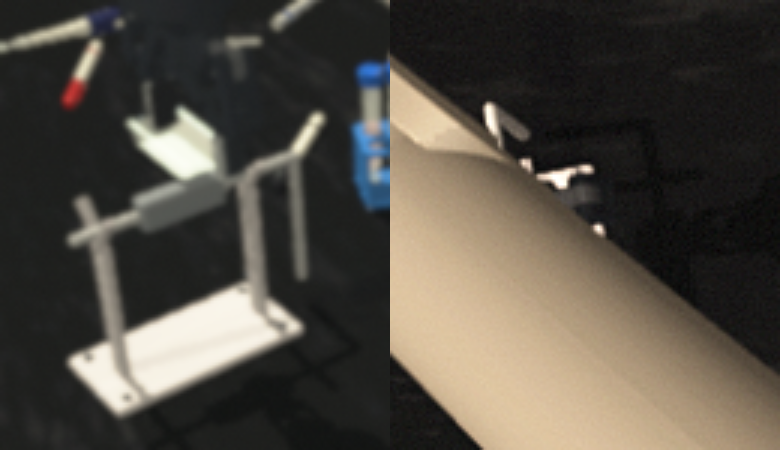

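```bash
python3 - <<'E'
from h import *
s=vision.camera("scene")
for p in ([.4882,.345,.159],[.4885,.3495,.135],[.4709,.3456,.135]):print(proj("scene",p))
crop(s,150,60,310,220,3.7,"pics/g2.png"); togo([.4885,.3495,.115],.22)
cv2.imwrite("pics/g3.png",s)
E
```

```text
[236.71523029 186.12743485]
[237.25430935 194.49238308]
[230.17723745 197.23295765]
jog cm [-0.08 -0.14  4.77] roll -0.13 | pos [0.4896 0.3483 0.1627] yaw 0.2177 F [-0.26 -0.21  0.47] t 3.125 op 0.0853
```

View pics/g2.png

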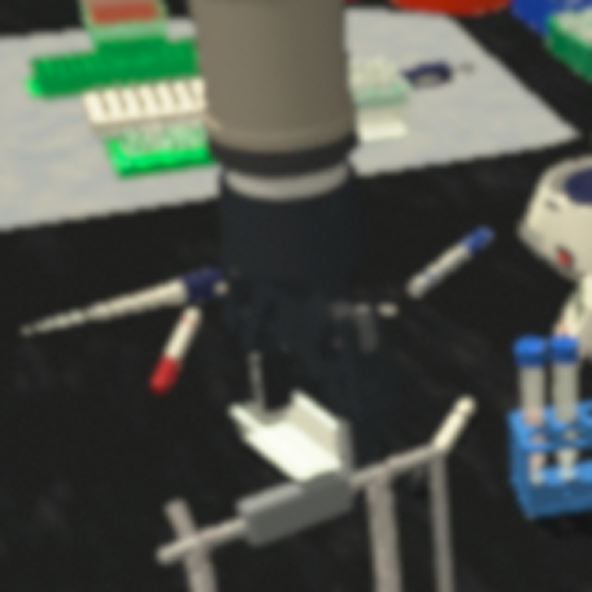

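View pics/g3.png

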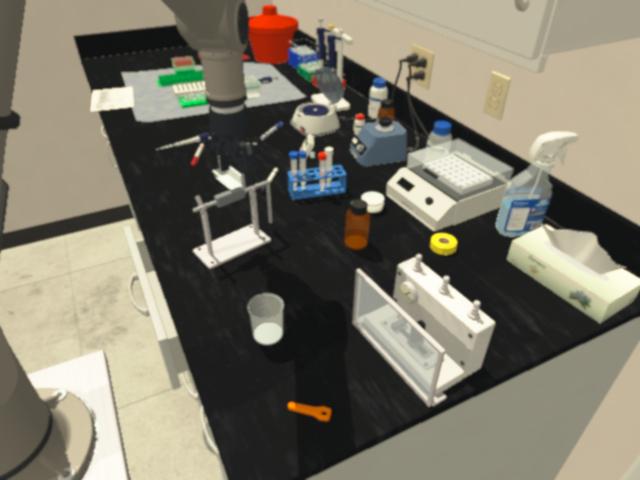

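The scene view shows the open gripper centred above the handle, at about (236,186) px, which matches the predicted TCP pixel. I'll descend and grip.

```bash
python3 -m jog '[[[0,0,1.5],0],[[0,0,3],0],[[0,0,4.2],0],[[0,0,4.7],0],[[0,0,4.7],0],[[0,0,4.7],0]]'
python3 -c "
from h import *
togo([.4885,.3495,.115],.22)"
```

```text
clock: 3.88
eef_pos: [0.4887, 0.3492, 0.1147]
eef_rot: [-0.0, 0.994, 0.109, 0.0]
force: [-0.0, 0.8, 1.0]
opening: 0.0852
jog cm [-0.01 -0.03 -0.03] roll -0.04 | pos [0.4887 0.3492 0.1147] yaw 0.2193 F [-0.01  0.77  0.96] t 3.875 op 0.0852
```

```bash
python3 -m jog '[[[0,0,0],0],[[0,0,0],0],[[0,0,0],0],[[0,0,0],0],[[0,0,0],0],[[0,0,0],0],[[0,0,0],0],[[0,0,0],0],[[0,0,0],0],[[0,0,0],0]]' 1
python3 -c "
from h import *
togo([.4885,.3495,.115],.22)"
```

```text
clock: 5.12
eef_pos: [0.4882, 0.3505, 0.1147]
eef_rot: [-0.001, 0.994, 0.11, 0.0]
force: [-1.4, 5.4, 0.5]
opening: 0.0155
jog cm [ 0.01  0.1  -0.03] roll 0.01 | pos [0.4882 0.3505 0.1147] yaw 0.2201 F [-1.41  5.41  0.51] t 5.125 op 0.0155
```

```bash
python3 -m jog '[[[0,0,-0.5],0],[[0,0,-1.5],0],[[0,0,-3],0],[[0,0,-5],0],[[0,0,-8],0],[[0,0,-11],0],[[0,0,-14],0],[[0,0,-17],0],[[0,0,-17],0],[[0,0,-17],0],[[0,0,-17],0]]'
python3 - <<'E'
from h import *
togo([.4885,.3495,.115],.22)
s=vision.camera("scene");t=vision.camera("top")
crop(s,150,60,310,220,3.7,"pics/l1.png");crop(t,150,200,280,350,4,"pics/l2.png")
E
```

```text
clock: 6.5
eef_pos: [0.4879, 0.3483, 0.2831]
eef_rot: [0.001, 0.994, 0.109, -0.001]
force: [-0.7, 0.1, -1.2]
opening: 0.0151
jog cm [ 0.08 -0.1  16.81] roll -0.04 | pos [0.4879 0.3483 0.2831] yaw 0.2192 F [-0.69  0.1  -1.2 ] t 6.5 op 0.0151
```

View pics/l1.png

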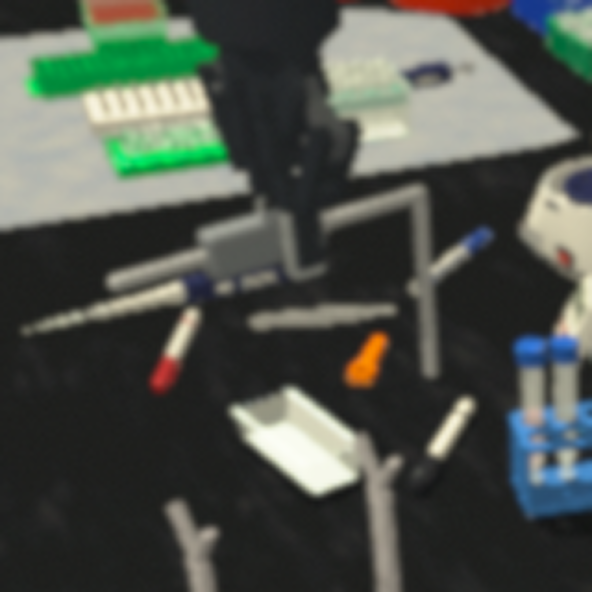

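View pics/l2.png

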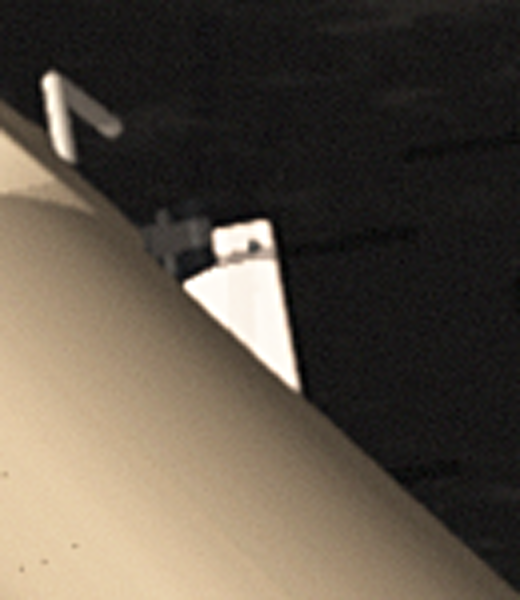

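The rod is held level. The leg runs from its bend at (420,190) to its tip at (432,375) in the scene crop, and the tip is at (116,130) in the top crop.

```bash
python3 - <<'E'
from h import *
np.set_printoptions(precision=4,suppress=True)
t=lambda x,y,x0,y0,f:((x+.5)/f+x0-.5,(y+.5)/f+y0-.5)
S=lambda x,y:t(x,y,150,60,3.7);T=lambda x,y:t(x,y,150,200,4)
p=readout.read_state()["eef_pos"];a=yaw()
for n,x in(("tip",tri(S(432,374),T(116,130))),("bend",tri(S(420,190),T(53,76)))):
    d=x[0]-p;print(n,x,"rel tool",np.cos(a)*d[0]+np.sin(a)*d[1],-np.sin(a)*d[0]+np.cos(a)*d[1],d[2])
E
```

```text
tip (array([0.5652, 0.3634, 0.1936]), np.float64(0.0033113281902025344)) rel tool 0.0784808920644291 -0.0023107657955267827 -0.08970532731115977
bend (array([0.5675, 0.3647, 0.3079]), np.float64(0.0007134679737393309)) rel tool 0.08100963601717312 -0.0014916847166616745 0.02458598562188241
```

```bash
python3 - <<'E'
from h import *
togo([.5806,-.143,.283],.098)
E
```

```text
jog cm [-1.660e+00  4.999e+01  3.000e-02] roll 6.95 | pos [0.4881 0.3485 0.2833] yaw 0.2193 F [ 0.12  0.32 -1.03] t 6.6 op 0.0152
```

```bash
python3 -m jog '[[[0,4,0],1],[[-0.3,9,0],2],[[-0.5,14,0],3],[[-0.7,19,0],4],[[-0.9,24,0],5],[[-1.1,29,0],6],[[-1.3,34,0],7],[[-1.5,39,0],7],[[-1.6,44,0],7],[[-1.7,48,0],7],[[-1.7,50,0],7],[[-1.7,50,0],7],[[-1.7,50,0],7],[[-1.7,50,0],7]]'
python3 - <<'E'
from h import *
togo([.5806,-.143,.142],.098)
s=vision.camera("scene");t=vision.camera("top")
crop(s,340,180,500,400,2.7,"pics/v1.png");crop(t,350,130,500,250,5,"pics/v2.png")
E
```

```text
clock: 8.35
eef_pos: [0.5806, -0.1406, 0.2844]
eef_rot: [-0.0, 0.999, 0.05, 0.0]
force: [-0.3, 0.4, -0.5]
opening: 0.0151
jog cm [-0.03  0.24 14.24] roll 0.11 | pos [ 0.5806 -0.1406  0.2844] yaw 0.1 F [-0.28  0.44 -0.52] t 8.35 op 0.0151
```

View pics/v1.png

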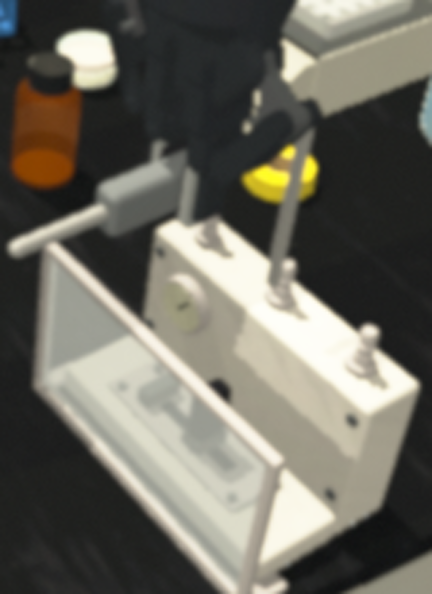

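View pics/v2.png

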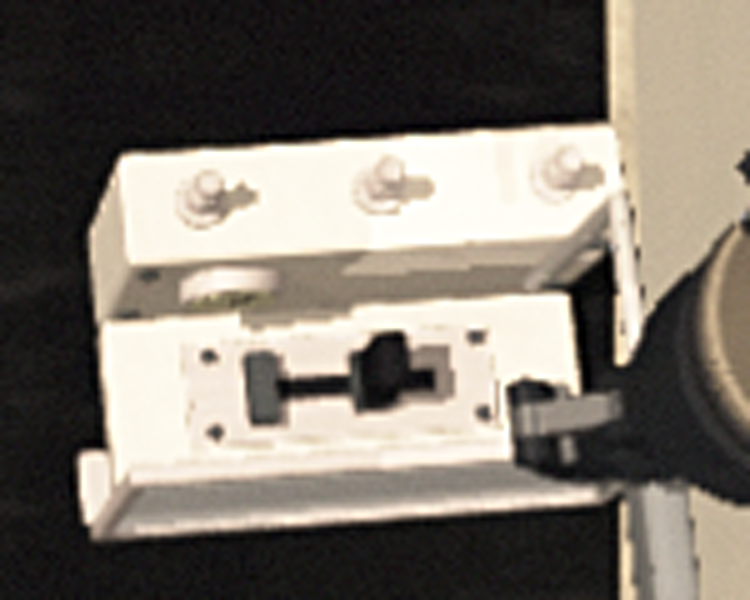

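```bash
python3 - <<'E'
from h import *
np.set_printoptions(precision=4,suppress=True)
t=lambda x,y,x0,y0,f:((x+.5)/f+x0-.5,(y+.5)/f+y0-.5)
S=lambda x,y:t(x,y,340,180,2.7);T=lambda x,y:t(x,y,350,130,5)
p=readout.read_state()["eef_pos"];a=yaw()
V=np.array([.6565,-.0948])
def vf(x): d=x[:2]-V; return d@[np.cos(.098),np.sin(.098)],d@[-np.sin(.098),np.cos(.098)]
x=tri(S(277,284),T(531,286));d=x[0]-p
print(x,np.cos(a)*d[0]+np.sin(a)*d[1],-np.sin(a)*d[0]+np.cos(a)*d[1],d[2],"valve",vf(x[0]))
# lever
print("lever top z74", vf(plane("top",T(388,357),.074)),"stop",vf(plane("top",T(264,388),.04)))
for q in [(353,412),(386,412),(400,412)]: print("foot/lever edges",vf(plane("top",T(*q),.026)))
togo([.5806,-.143,.142],.098)
E
```

```text
(array([ 0.6611, -0.1331,  0.1929]), np.float64(0.006073032776674407)) 0.08081758602164088 0.0002227905473041608 -0.09161960865698299 valve (np.float64(0.0008079724880092178), np.float64(-0.0385960361570752))
lever top z74 (np.float64(-0.0007772834872919047), np.float64(-0.007976357407162826)) stop (np.float64(-0.003341375256082307), np.float64(0.037238223790964316))
foot/lever edges (np.float64(-0.013490202626107242), np.float64(-0.001490868615410685))
foot/lever edges (np.float64(-0.014491216862434172), np.float64(-0.015354017144997697))
foot/lever edges (np.float64(-0.014915960205285617), np.float64(-0.021244964456777697))
jog cm [-0.02  0.16 14.25] roll 0.06 | pos [ 0.5807 -0.1413  0.2845] yaw 0.0991 F [-0.6  -0.83 -0.39] t 8.45 op 0.0152
```

```bash
python3 -m jog '[[[0,0.1,2],0],[[0,0.1,5],0],[[0,0.1,8],0],[[0,0.1,10],0],[[0,0.1,11.5],0],[[0,0.1,12.5],0],[[0,0.1,13.3],0],[[0,0.1,14],0],[[0,0.1,14],0],[[0,0.1,14],0]]'
python3 - <<'E'
from h import *
togo([.5806,-.143,.142],.098)
s=vision.camera("scene");t=vision.camera("top")
crop(s,340,180,500,400,2.7,"pics/v3.png");crop(t,350,130,500,250,5,"pics/v4.png")
E
```

```text
clock: 9.7
eef_pos: [0.581, -0.1438, 0.1447]
eef_rot: [0.0, 0.999, 0.048, 0.0]
force: [-0.5, -0.1, -0.8]
opening: 0.015
jog cm [-0.03 -0.09  0.27] roll -0.06 | pos [ 0.581  -0.1438  0.1447] yaw 0.097 F [-0.54 -0.06 -0.75] t 9.7 op 0.015
```

View pics/v3.png

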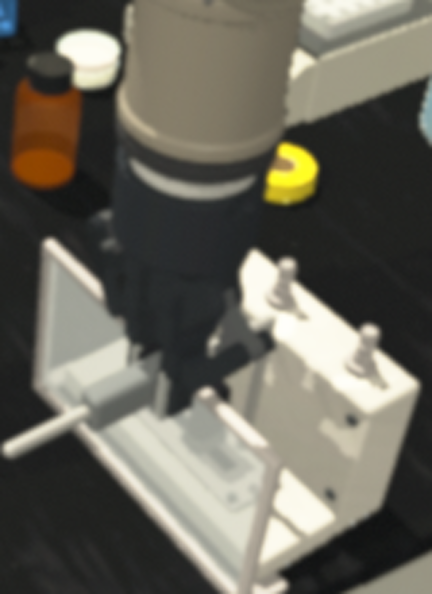

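View pics/v4.png

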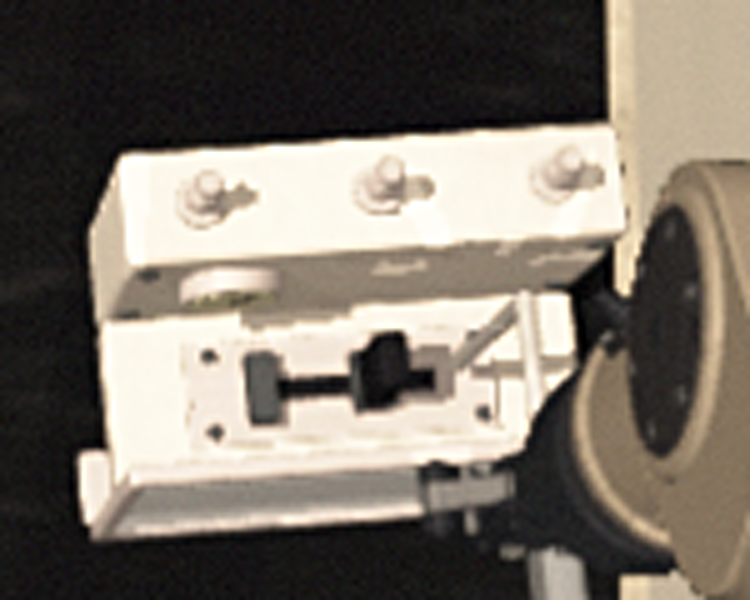

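The leg stands in the pocket just right of the lever, with its tip at about (455,368) in the top crop and the lever at (385,370). Now I'll push left.

```bash
python3 -m jog '[[[0,-0.5,0],0],[[0,-1,0],0],[[0,-1.4,0],0],[[0,-1.7,0],0],[[0,-2,0],0],[[0,-2.3,0],0],[[0,-2.6,0],0],[[0,-2.9,0],0],[[0,-3.2,0],0],[[0,-3.5,0],0],[[0,-3.8,0],0],[[0,-3.8,0],0],[[0,-3.8,0],0]]'
python3 - <<'E'
from h import *
togo([.5806,-.143,.142],.098)
t=vision.camera("top")
crop(t,350,130,500,250,5,"pics/v5.png")
E
```

```text
clock: 11.42
eef_pos: [0.577, -0.1055, 0.1443]
eef_rot: [-0.0, 0.999, 0.049, -0.0]
force: [-0.2, -0.8, -0.8]
opening: 0.0155
jog cm [-0.    3.77  0.23] roll -0.03 | pos [ 0.577  -0.1055  0.1443] yaw 0.0975 F [-0.16 -0.8  -0.77] t 11.425 op 0.0155
```

View pics/v5.png

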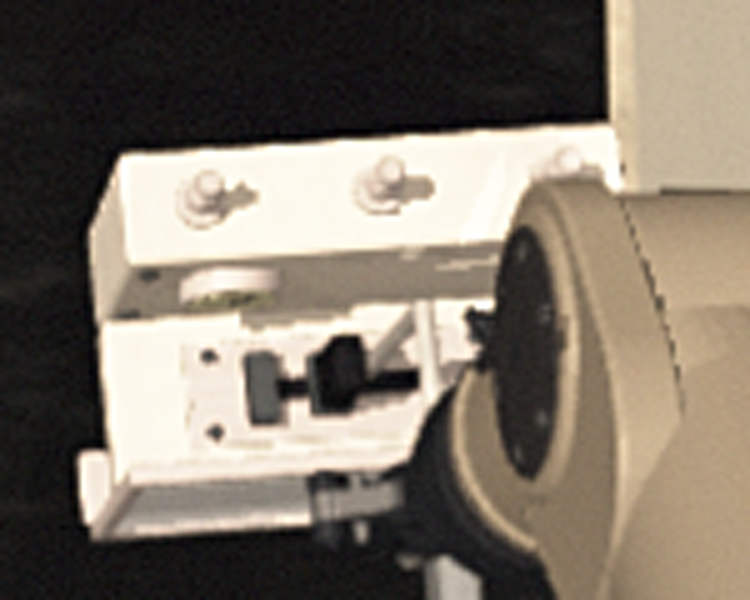

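The top crop shows the lever pushed along, with its foot's left edge at x≈313 and the stop at x≈285, so about 11 mm is left.

```bash
python3 -m jog '[[[0,-0.2,0],0],[[0,-0.4,0],0],[[0,-0.6,0],0],[[0,-0.7,0],0],[[0,-0.7,0],0]]'
for i in 1 2; do python3 -m jog '[[[0,-0.1,0],0],[[0,-0.1,0],0]]'; done
python3 - <<'E'
from h import *
togo([.5806,-.143,.142],.098)
t=vision.camera("top")
crop(t,350,130,500,250,5,"pics/v6.png")
E
```

```text
clock: 12.1
eef_pos: [0.5763, -0.0988, 0.1443]
eef_rot: [-0.0, 0.999, 0.049, 0.0]
force: [0.9, -1.7, -0.6]
opening: 0.0154
clock: 12.35
eef_pos: [0.5762, -0.098, 0.1443]
eef_rot: [-0.0, 0.999, 0.048, -0.0]
force: [1.3, -1.7, -1.2]
opening: 0.0148
clock: 12.6
eef_pos: [0.5761, -0.0969, 0.1443]
eef_rot: [-0.0, 0.999, 0.049, -0.0]
force: [0.1, -1.4, -1.5]
opening: 0.0152
jog cm [-0.    4.63  0.23] roll -0.05 | pos [ 0.5761 -0.0969  0.1443] yaw 0.0971 F [ 0.15 -1.44 -1.45] t 12.6 op 0.0152
```

View pics/v6.png

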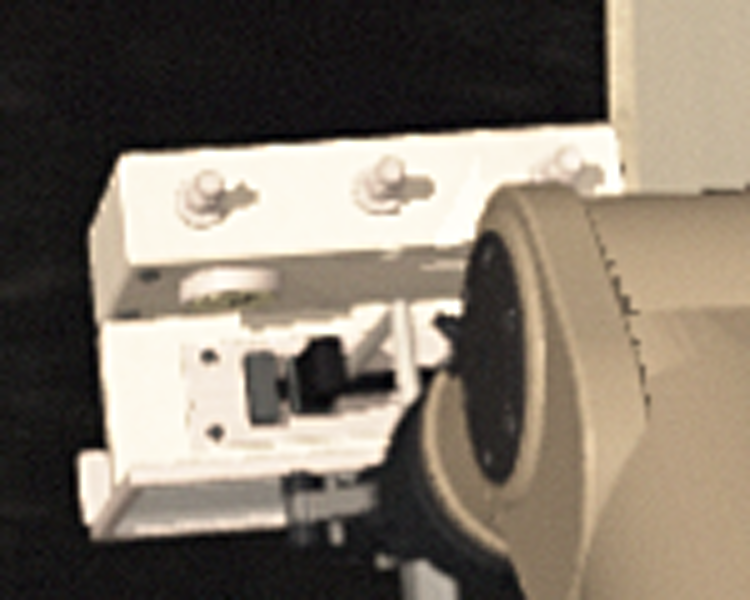

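```bash
for i in 1 2; do python3 -m jog '[[[0,-0.1,0],0],[[0,-0.1,0],0]]'|grep -E "pos|force"; done
```

```text
eef_pos: [0.576, -0.0959, 0.1443]
force: [0.1, -1.3, 0.1]
eef_pos: [0.576, -0.0949, 0.1443]
force: [0.3, -2.2, -0.2]
```

```bash
python3 -m jog '[[[0,-0.1,0],0],[[0,-0.1,0],0]]'|grep -E "pos|force"
```

```text
eef_pos: [0.5759, -0.0939, 0.1443]
force: [-0.3, -1.2, 0.1]
```

```bash
python3 -m jog '[[[0,-0.1,0],0],[[0,-0.1,0],0]]'|grep -E "pos|force"
```

```text
eef_pos: [0.5757, -0.0929, 0.1443]
force: [-0.2, -1.7, -1.3]
```

```bash
python3 -m jog '[[[0,-0.05,0],0],[[0,-0.05,0],0]]'|grep -E "pos|force"
```

```text
eef_pos: [0.5757, -0.0925, 0.1443]
force: [0.3, -1.8, -1.3]
```

```bash
python3 -m jog '[[[0,-0.05,0],0],[[0,-0.05,0],0]]'|grep -E "pos|force|clock"
```

```text
clock: 14.15
eef_pos: [0.5756, -0.092, 0.1443]
force: [-0.7, -2.2, -1.4]
```

```bash
python3 -m jog '[[[0,-0.05,0],0],[[0,-0.05,0],0]]'|grep -E "pos|force"
```

```text
eef_pos: [0.5756, -0.0915, 0.1443]
force: [-0.5, -1.4, -1.1]
```

```bash
python3 -m jog '[[[0,-0.05,0],0],[[0,-0.05,0],0]]'|grep -E "pos|force"
```

```text
eef_pos: [0.5756, -0.0911, 0.1443]
force: [0.0, -2.6, -1.1]
```

```bash
python3 -m jog '[[[0,-0.05,0],0],[[0,-0.05,0],0]]'|grep -E "pos|force|clock"; python3 - <<'E'
from h import *
t=vision.camera("top")
crop(t,350,130,500,250,5,"pics/v7.png")
E
```

```text
clock: 14.9
eef_pos: [0.5756, -0.0908, 0.1443]
force: [0.3, -2.3, -1.1]
```

View pics/v7.png

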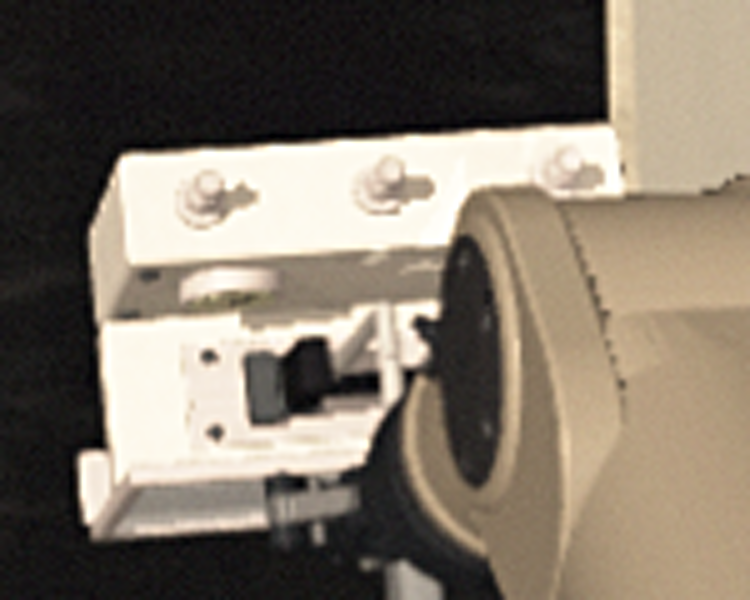

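The lever now appears to be touching the stop, with both meeting at x≈285. I'll build up the force in small steps.

```bash
python3 -m jog '[[[0,-0.05,0],0],[[0,-0.05,0],0]]'|grep -E "pos|force"
```

```text
eef_pos: [0.5755, -0.0905, 0.1443]
force: [-0.1, -4.0, -1.1]
```

```bash
python3 -m jog '[[[0,-0.05,0],0],[[0,-0.05,0],0]]'|grep -E "pos|force"
```

```text
eef_pos: [0.5754, -0.0902, 0.1443]
force: [0.6, -4.2, -1.2]
```

```bash
python3 -m jog '[[[0,-0.05,0],0],[[0,-0.05,0],0]]'|grep -E "pos|force|clock"
```

```text
clock: 15.7
eef_pos: [0.5754, -0.0899, 0.1443]
force: [0.1, -5.2, -1.0]
```

```bash
python3 -m jog '[[[0,-0.05,0],0],[[0,-0.05,0],0]]'|grep -E "pos|force"
```

```text
eef_pos: [0.5754, -0.0897, 0.1444]
force: [0.1, -7.0, -1.0]
```

```bash
for i in 1 2 3; do python3 -m jog '[[[0,0,0],0]]'|grep -E "pos|force|clock"; done
```

```text
clock: 16.08
eef_pos: [0.5754, -0.0897, 0.1444]
force: [1.2, -6.2, -1.1]
clock: 16.2
eef_pos: [0.5754, -0.0897, 0.1444]
force: [-0.0, -6.1, -2.1]
clock: 16.32
eef_pos: [0.5754, -0.0897, 0.1444]
force: [1.0, -5.0, -1.2]
```

```bash
for i in 1 2 3 4 5; do python3 -m jog '[[[0,0,0],0],[[0,0,0],0],[[0,0,0],0]]'|grep -E "pos|force|clock"; done; python3 - <<'E'
from h import *
t=vision.camera("top");s=vision.camera("scene")
crop(t,350,130,500,250,5,"pics/v8.png");crop(s,340,180,500,400,2.7,"pics/v9.png")
E
```

```text
clock: 16.7
eef_pos: [0.5754, -0.0897, 0.1443]
force: [0.6, -6.8, -1.4]
clock: 17.08
eef_pos: [0.5754, -0.0897, 0.1443]
force: [-0.3, -6.1, -1.6]
clock: 17.45
eef_pos: [0.5754, -0.0897, 0.1443]
force: [0.7, -5.9, -0.9]
clock: 17.82
eef_pos: [0.5754, -0.0897, 0.1444]
force: [0.2, -6.0, -0.5]
clock: 18.2
eef_pos: [0.5754, -0.0897, 0.1443]
force: [0.7, -6.7, -1.7]
```

View pics/v8.png

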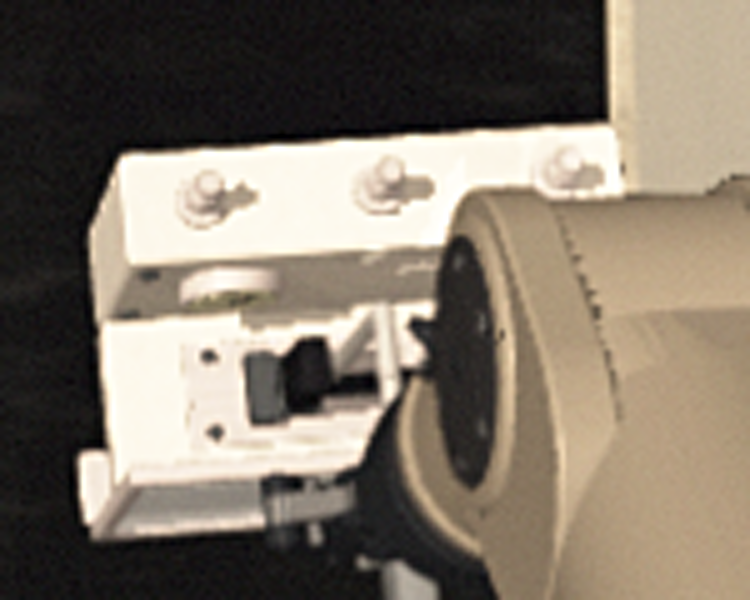

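View pics/v9.png

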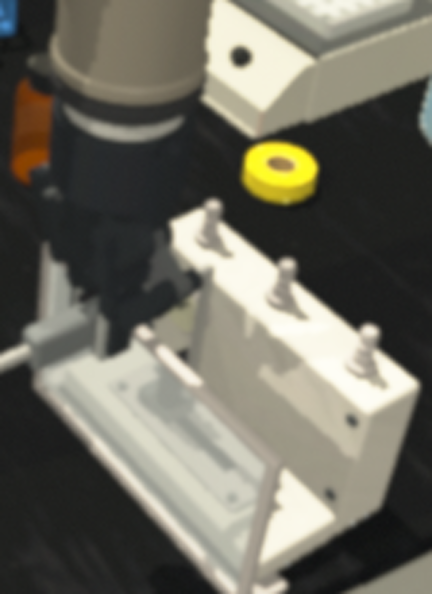

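The force held at about 6 N for over 2 s with the lever against its stop. Now I'll back off, lift out and return.

```bash
python3 -m jog '[[[0,0.3,0],0],[[0,1,0],0],[[0,2,0],0],[[0,3,0],0],[[0,3,0],0],[[0,3,-2],0],[[0,3,-5],0],[[0,3,-9],0],[[0,3,-14],0],[[0,3,-14],0],[[0,3,-14],0],[[0,3,-14],0]]'
python3 - <<'E'
from h import *
togo([.4885,.3495,.284],.22)
t=vision.camera("top");s=vision.camera("scene")
crop(t,340,110,500,250,4.5,"pics/w1.png");crop(s,330,130,490,350,2.7,"pics/w2.png")
E
```

```text
clock: 19.8
eef_pos: [0.5773, -0.1182, 0.2827]
eef_rot: [-0.0, 0.999, 0.049, -0.001]
force: [-0.3, -0.4, -1.4]
opening: 0.0151
jog cm [ -4.29 -47.41  -0.13] roll -7.03 | pos [ 0.5773 -0.1182  0.2827] yaw 0.0973 F [-0.35 -0.43 -1.41] t 19.8 op 0.0151
```

View pics/w1.png

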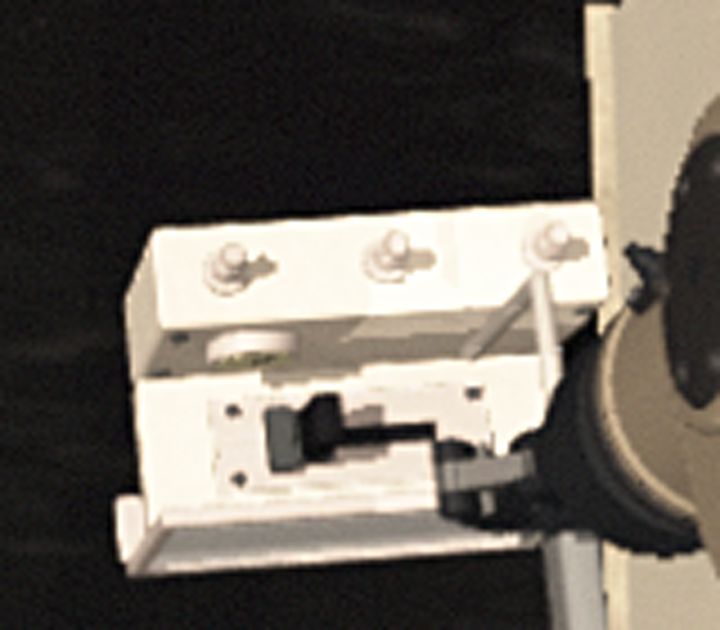

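View pics/w2.png

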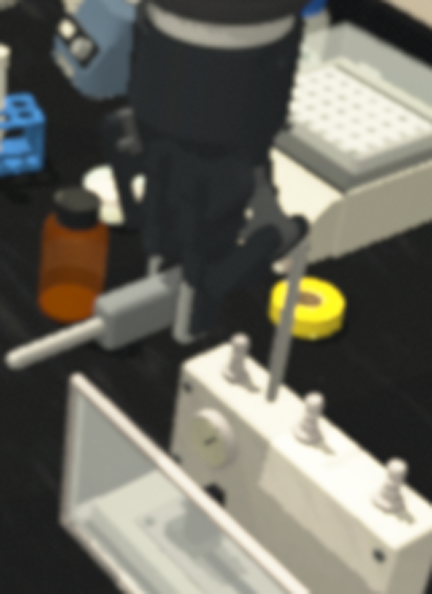

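The lever stays against the stop at (300,435), and the rod is clear of the valve. Now back to the cradle.

```bash
python3 -m jog '[[[-0.2,-4,0],-1],[[-0.7,-9,0],-2],[[-1.2,-14,0],-3],[[-1.7,-19,0],-4],[[-2.2,-24,0],-5],[[-2.7,-29,0],-6],[[-3.2,-34,0],-7],[[-3.6,-39,0],-7],[[-4,-43,0],-7],[[-4.2,-46,0],-7],[[-4.3,-47.4,0],-7],[[-4.3,-47.4,0],-7],[[-4.3,-47.4,0],-7],[[-4.3,-47.4,0],-7],[[-4.3,-47.4,0],-7]]'
python3 - <<'E'
from h import *
togo([.4885,.3495,.284],.22)
s=vision.camera("scene");t=vision.camera("top")
crop(s,150,60,310,220,3.7,"pics/r1.png");crop(t,150,200,280,350,4,"pics/r2.png")
E
```

```text
clock: 21.78
eef_pos: [0.4899, 0.3483, 0.2844]
eef_rot: [0.0, 0.994, 0.109, 0.0]
force: [-0.9, 0.8, -1.1]
opening: 0.015
jog cm [-0.11 -0.15  0.04] roll -0.12 | pos [0.4899 0.3483 0.2844] yaw 0.2179 F [-0.88  0.76 -1.11] t 21.775 op 0.015
```

View pics/r1.png

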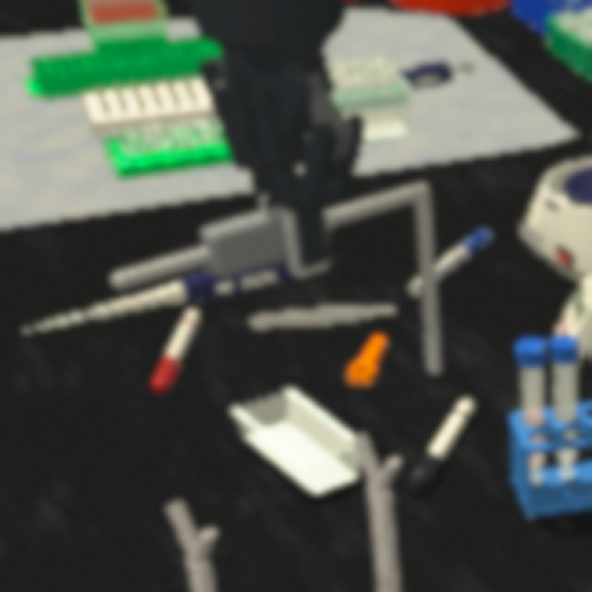

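View pics/r2.png

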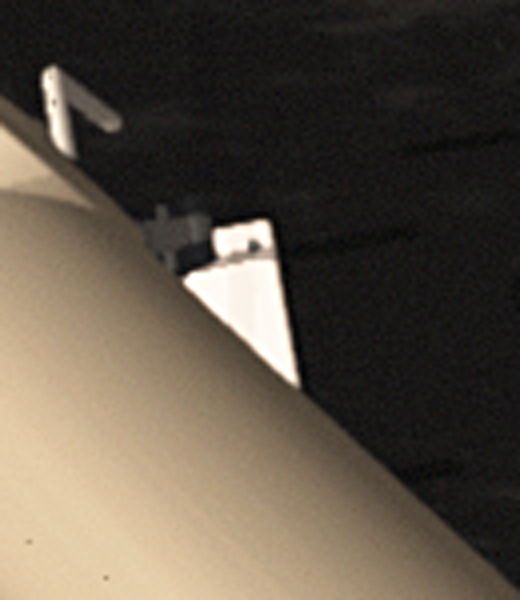

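The rod sits in the grip as before (bend at (420,188) and tip at (433,372) in the scene crop). Next I'll lower it into the forks.

```bash
python3 -m jog '[[[-0.1,-0.1,4],0],[[-0.1,-0.1,8],0],[[-0.1,-0.1,11],0],[[-0.1,-0.1,13],0],[[-0.1,-0.1,14],0],[[-0.1,-0.1,14.8],0],[[-0.1,-0.1,15.4],0],[[-0.1,-0.1,15.4],0],[[-0.1,-0.1,15.4],0]]'
python3 -c "
from h import *
togo([.4885,.350,.116],.22)
s=vision.camera('scene');crop(s,170,120,300,270,3.9,'pics/r3.png')"
```

```text
clock: 23.0
eef_pos: [0.4886, 0.3502, 0.1308]
eef_rot: [-0.0, 0.994, 0.109, 0.0]
force: [0.7, -0.6, -1.7]
opening: 0.0152
jog cm [-0.01  0.02  1.48] roll -0.04 | pos [0.4886 0.3502 0.1308] yaw 0.2193 F [ 0.73 -0.61 -1.68] t 23.0 op 0.0152
```

View pics/r3.png

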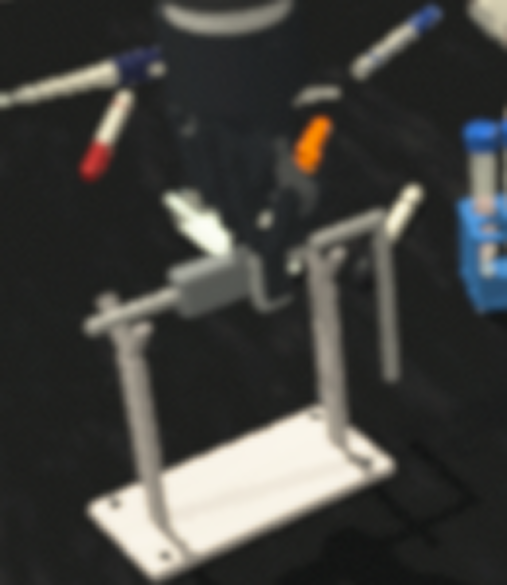

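The scene crop shows the rod between the fork prongs, with its bars at the mouths (120,315) and (335,240). I'll lower it the rest of the way.

```bash
python3 -m jog '[[[0,0,0.4],0],[[0,0,0.8],0],[[0,0,1.1],0],[[0,0,1.3],0],[[0,0,1.3],0]]'

```

```text
clock: 23.68
eef_pos: [0.4882, 0.3498, 0.1171]
eef_rot: [0.0, 0.994, 0.109, -0.0]
force: [0.4, -0.5, -1.0]
opening: 0.0152
```

```bash
python3 -m jog '[[[0,0,0.15],0],[[0,0,0.15],0]]'

```

```text
clock: 23.92
eef_pos: [0.4883, 0.35, 0.1158]
eef_rot: [-0.0, 0.994, 0.109, 0.0]
force: [0.4, 0.5, -1.0]
opening: 0.015
```

```bash
python3 -m jog '[[[0,0,0.1],0],[[0,0,0.1],0]]'

```

```text
clock: 24.18
eef_pos: [0.4884, 0.3504, 0.1151]
eef_rot: [-0.0, 0.994, 0.109, 0.0]
force: [0.1, 1.4, -1.0]
opening: 0.0152
```

```bash
python3 -m jog '[[[0,-0.1,0.05],0],[[0,-0.1,0.05],0],[[0,-0.1,0.05],0]]'

```

```text
clock: 24.55
eef_pos: [0.4884, 0.3507, 0.1146]
eef_rot: [0.0, 0.994, 0.109, 0.0]
force: [-0.8, -1.5, 4.3]
opening: 0.0153
```

Force z is up to +4 N with little side force, so the rod is seated in the V. I'll open the fingers in place.

```bash
python3 -m jog '[[[0,0,0],0],[[0,0,0],0],[[0,0,0],0],[[0,0,0],0],[[0,0,0],0],[[0,0,0],0],[[0,0,0],0],[[0,0,0],0]]' -1
python3 -m jog '[[[0,0,-1],0],[[0,0,-3],0],[[0,0,-6],0],[[0,0,-10],0],[[0,0,-15],0],[[0,0,-18],0],[[0,0,-18],0]]'
python3 -c "
from h import *
s=vision.camera('scene');crop(s,170,120,300,270,3.9,'pics/r4.png');cv2.imwrite('pics/full.png',s)"
```

```text
clock: 25.55
eef_pos: [0.4881, 0.3509, 0.1143]
eef_rot: [-0.0, 0.994, 0.109, 0.0]
force: [0.7, 0.2, -0.3]
opening: 0.0854
clock: 26.42
eef_pos: [0.4891, 0.3523, 0.299]
eef_rot: [-0.002, 0.994, 0.109, 0.003]
force: [-0.5, 0.1, -0.5]
opening: 0.0852
```

View pics/r4.png

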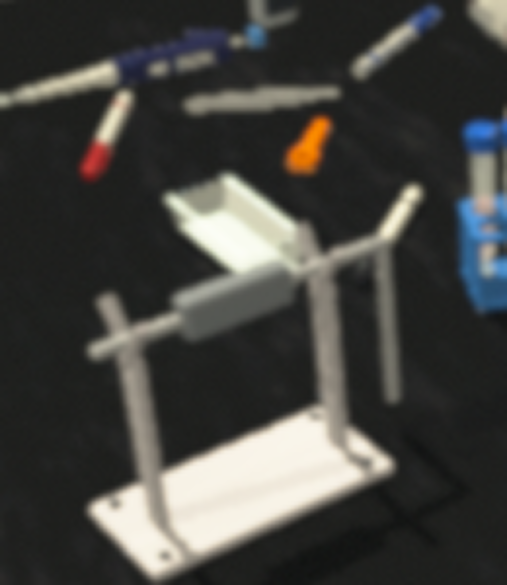

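View pics/full.png

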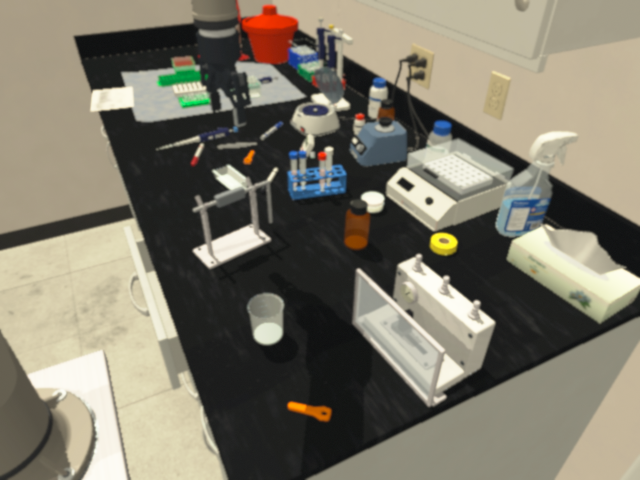

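The rod hangs in both forks as it did at the start, and the beaker, bottle and opener look unmoved. I'll do a last numeric check of the lever and the surroundings.

```bash
python3 -m jog '[[[0,0,0],0],[[0,0,0],0]]' | grep force; python3 - <<'E'
from h import *
s=vision.camera("scene");t=vision.camera("top");s0=cv2.imread("pics/scene0.png");t0=cv2.imread("pics/top0.png")
for n,a,b,(x0,y0,x1,y1) in(("cradle/rod",s,s0,(190,175,275,270)),("beaker",s,s0,(240,285,295,350)),("bottle",s,s0,(340,195,375,255)),("opener",s,s0,(283,395,335,425)),("valve top",t,t0,(365,150,490,240)),("beaker top",t,t0,(325,290,370,335)),("opener top",t,t0,(415,295,455,335))):
    d=cv2.absdiff(a,b)[y0:y1,x0:x1].max(2);print(n,(d>40).sum())
crop(t,360,145,500,245,5,"pics/f.png")
E
```

```text
force: [0.8, -0.0, -0.2]
cradle/rod 0
beaker 0
bottle 6
opener 262
valve top 788
beaker top 0
opener top 182
```

View pics/f.png

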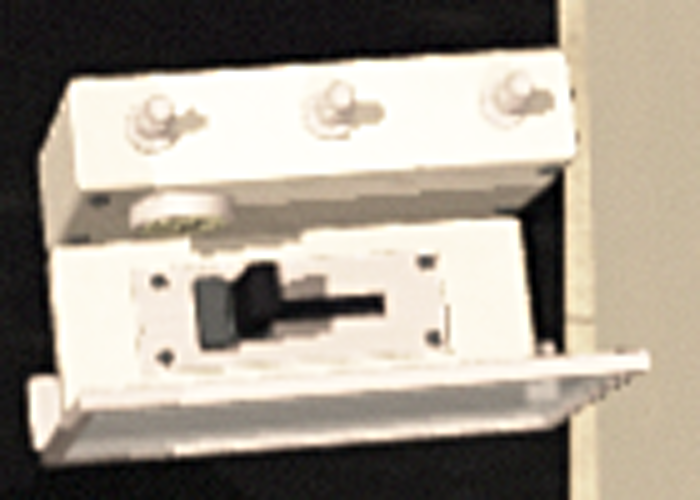

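The lever is home against the stop. The opener pixels differ from the start, so I need to see whether that's just lighting.

```bash
python3 - <<'E'
from h import *
s=vision.camera("scene");t=vision.camera("top")
for a,b,(x0,y0,x1,y1) in((s,cv2.imread("pics/scene0.png"),(275,390,345,430)),(t,cv2.imread("pics/top0.png"),(410,290,460,340))):
  for i in(b,a):
    h=cv2.cvtColor(i[y0:y1,x0:x1],cv2.COLOR_BGR2HSV);m=cv2.inRange(h,(5,150,60),(22,255,255))
    M=cv2.moments(m,True);print(M["m00"],M["m10"]/M["m00"]+x0,M["m01"]/M["m00"]+y0,"V",h[...,2][m>0].mean(), np.round(cv2.minAreaRect(cv2.findNonZero(m))[2],1))
E
```

```text
582.0 311.02061855670104 410.21993127147766 V 206.08247422680412 7.6
560.0 310.6892857142857 410.34285714285716 V 176.16964285714286 7.9
276.0 434.7463768115942 314.036231884058 V 228.92753623188406 45.0
272.0 434.72058823529414 314.1029411764706 V 205.4191176470588 45.0
```

The opener has the same centroid and angle as before; only the brightness changed (shadow). I'll hand in.

```bash
python3 -c "
from station import ticket
print(ticket.sign_off())"
```

```text
the job is handed in; nothing more can be done
None
```

The job is done and handed in at about 27 s of the 69 s allowed. I took the rod from its cradle, reached over the guard and slid the lever left against its stop. I held it there for about 2 s, then hung the rod back and let go.

- **Force on the lever:** readings during the hold were 5.0 to 7.0 N with a mean of about 6 N. Nothing I read went above 7 N. I only see the force at the end of each move, so a brief peak in between would not show.
- **Lever:** the last top picture shows it against its stop. Force also rose steadily once it got there.
- **Rod:** the last scene picture of the cradle matches the one from the start. The gripper is open and well clear.
- **Beaker and bottle:** unchanged in the pictures.
- **Tube opener:** my first picture comparison showed a difference. It turned out to be shading: its position (within 0.4 pixel) and angle (within 0.3°) are unchanged.

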